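# Seal the clip-top canister: feel the vent, then snap the bail over

### The job

Make the leaning canister in the rack airtight. Feel the red push-push vent button in its lid with shut fingertips: its inner stop has to be left locked in its deep position, so click it firmly only if you feel it is not (the button itself stands equally high either way). Also swing the wire bail across the lid to the other side until it has snapped past its catch, and leave the mug and the spice jars standing where they are.

Things in the scene. Friction and masses are not known exactly. Their poses are not given: they have to be found in the camera images.
- rack: Fixed wooden two-board rack, 190 x 280 mm, origin at the centre of its underside, x axis to its back, z up. Its upper board (underside 340 mm up, front edge 50 mm in front of the origin) overhangs the canister's lid, so the tool must come from the front, tilted about as the canister is.
- canister: Fixed blue canister, 104 mm across, 125 mm to the flat top of its white lid, leaning 35 degrees to the rack's front. Origin at the centre of its underside, z along its own axis up through the lid, x to the back, y as the rack's y. Two steel posts, 26 mm high, stand on the lid at x = -33 and 33 mm, y = -27 mm and carry the bail's sprung catch; between them 54 mm are free.
- vent_cap: Red round vent button, 30 mm across, standing 20 mm out of the middle of the lid; origin at the middle of its foot, level with the lid top while untouched, z along the canister's axis. It slides along that axis only, 16 mm down to a hard end, and always springs back to the same height. Under it is a hidden inner stop, found released or locked.
- vent_top (a point): Centre of the button's top face, 145 mm up the canister's axis. Pressing it takes under 1.5 N until it meets the inner stop: 2 mm down if that is released, about 10 mm down if it is locked deep. Pushing the stop on takes 5 to 8 N. A full push to the hard end, then letting go, changes the state; a push of under 13 mm changes nothing.
- bail (a joint): Angle of the wire bail about its hinge (rad): 0 = open, leaning 42 degrees to the canister's +y side; 0.73 = straight over the lid; 1.40 = closed against its stop, leaning 38 degrees to -y. The sprung catch resists with about 5 N on the crossbar between 1.05 and 1.2; beyond about 1.28 it holds the bail closed.
- bail_grip (a point): Middle of the bail's crossbar, an orange sleeve 12 mm thick and 76 mm long, parallel to the canister's x axis, 68 mm from the hinge axis. It passes 20 mm clear above the red button. Its surface is not slippery: a fingertip that pushes it should go round the hinge with it.
- bail_hinge (a point): Middle of the bail's hinge axis, which runs along the canister's x axis, 103 mm up the canister's axis.
- spice_a: Spice jar with green cap, 46 x 106 mm, standing on the rack's upper board; origin at its foot. To be left alone.
- spice_b: Second spice jar, like the first. To be left alone.
- mug: White mug, 80 x 115 x 91 mm, standing on the worktop beside the rack; origin at its foot. To be left alone.

How it is judged:
On the way:
1. the red vent button is felt: touched by the fingers with more than 1.5 N (contact force between the fingers and vent_cap above 1.5 N), for 0.1 s.
At the end, for the whole second after the job is handed in: The stop under the red button is locked in its deep position (met about 10 mm down, not 2 mm), the bail has snapped past its catch (angle above 1.28 rad) and both are let go; mug and spice jars stand where they were (z of core_top in the frame of canister between 0.109 and 0.115 m and value of joint bail above 1.28 rad and contact force between the fingers and canister below 0.1 N); the robot touches nothing.
It fails at once if a spice jar or the mug is moved by more than 30 mm or tipped (distance of any of spice_a, spice_b, mug from where it was at the start of the episode above 0.03 m or angle between any of spice_a, spice_b, mug's own z axis and vertical above 0.4 rad).
It also fails if it takes over 48 s, if anything falls off the work surface, if the arm or the gripper's body presses on something with over 40 N, if the wrist force passes 120 N, or if a joint passes its speed limit or range.

### The arm

A 7-joint arm with a two-finger parallel gripper is mounted at the origin on a cart in front of the work surface, level with it; the furniture and walls round the work are solid. World frame = base frame: x ahead of the robot, y to its left, z up, the work surface at z = 0. Lengths are in m, angles in rad, forces in N, time in s.
With the tool pointing down it reaches from about 0.4 to 0.875 m from the base axis. Payload 6.5 kg.
Tool frame: the origin (TCP) lies midway between the tips of the shut fingers; the grasp point (between the pads) lies 19 mm behind it; z points along the fingers, y is the line along which they close (so a half turn about z gives the same grasp; the last joint's range is limited). The gripper opens to 88 mm and grips with 3 to 60 N. Pads are 18 mm wide; open, the fingers measure 123 mm over their backs; the gripper's body (75 mm by 187 mm) begins 45 mm behind the grasp point.
Start: joints at [-1.393, 0.536, -0.004, 1.538, 0.003, 1.067, -0.071], TCP at [0.157, 0.631, 0.239] pointing down, gripper open.
Joint ranges: [-2.7, 2.7], [-0.37, 2.16], [-1.27, 1.26], [0.24, 2.4], [-1.31, 4.45], [0.19, 1.91], [-2.76, 2.76]. Speed limits (rad/s): [2.39, 2.39, 3.14, 3.14, 3.14, 3.14, 3.14].

### API

Orientations are given as [roll, pitch, yaw] about the fixed x, y, z axes, in that order (R = Rz(yaw) Ry(pitch) Rx(roll)).
In Python, from plant import r, cams, nets gives the robot as it stands.
- The arm moves only by the tool drive_tool, never from a script. Its argument "commands" is a list of rows, each a list of 7 numbers: the turn, a rotation vector about the tool's x, y, z in rad, then the shift along the tool's x, y, z in m, then the opening in per cent of the stroke, from 0 (shut) to 100 (fully open). In form: [[rx, ry, rz, dx, dy, dz, hand], ...]. A call has 1 to 8 rows; each row is the pose to reach, as a shift and turn from the pose commanded when the call began, along the tool's axes at that moment; what a row does not reach only later rows make up. A row lasts 1/12 s, in which the tool goes at most 41.7 mm and 7.16 degrees, less where a joint would pass 70% of its speed; a pose out of reach is approached as far as the arm can. A call with a gripper value outside its range is refused whole. The fingers move at their own pace and stop on an object; "force" is the grip in N (left out, the last holds). Time passes only in rows, so rows that repeat a pose let the fingers close. It gives the time, the measured TCP pose, the force, the opening and the grip force at its end, in the units of the state.
- r.sense(): the state, without advancing time (a new reading comes with each control period).
- cams.camera(name): name is "scene" or "top"; returns the picture (384x512x3 uint8, red, green, blue); there is no depth.
- cams.camera_params(name): a dict with "fx", "fy", "cx", "cy" (pixels), "cam_to_world" (4x4, takes a point from camera to world coordinates). Camera axes: x right, y down, z forward; pixel columns grow to the right and rows downward; lengths in m; the calibration is good to about 2 mm. A picture is of the moment at which its call begins. camera_params takes no time and is no camera call.
- r.finish_job(): hands the job in; it is judged then, once.
Trained networks look in the newest picture that a camera, given by its name, has taken for a name from the list of things; names that differ only in an ending like _2 or _b are one class to them, and where a whole thing is asked for, a point or a joint stands for the part that bears it (a point fixed in the world has none). Each returns a list of dicts, best first, with "score" (0 to 1); they miss things now and then, are a little off and sometimes report something else, mostly with a low value. They report only what shows in the picture. A call takes as long as a camera call.
- nets.trace(target, camera): "pixels" (384x512 bool, what is visible of it).
- nets.mark_of(target, camera): "location" ([x, y, z] in m, in the coordinates of the camera as it stood for that picture, good to about 4 mm: a listed point, or the origin of a listed thing).
The state is a dict: "time": time; "qpos": joint angles; "qd": joint speeds; "effort": joint torques, N m; "ee_pos": TCP position; "tool_rot": TCP orientation; "ft_force": force on the tool from outside, world axes, zero at the start; "ft_torque": the same for the moment, N m; "width": finger opening in m; "grasp_force": force on a finger pad.
Only numpy, scipy, OpenCV 4.12 (cv2) and the standard library are available. Lean on these libraries where they do the work, as an engineer would, in place of code of your own. Each camera call takes 0.05 s, during which the arm holds its last target. There are 200 camera calls.

## Working session

There is one attempt and no reset: what is moved stays moved. The work goes in short steps, Python scripts to look and compute and a tool call to move; the robot and the scene stay as the last step left them, time stands still between calls to the robot, and variables do not carry over. Pictures are saved under pics/ and viewed, at most 10 in all, crops included, and the job is handed in when it is done.

Besides the shell and the picture viewer there is one more tool, called after ">>>" as name(argument=value, ...) on one line, values as JSON. drive_tool: Moves the arm, as the interface text tells. Its arguments: {"type":"object","properties":{"commands":{"type":"array","items":{"type":"array","items":{"type":"number"}}},"force":{"type":"number"}},"required":["commands"]}

```bash
ls; mkdir -p pics; cat > h.py <<'E'
import numpy as np, cv2
from scipy.spatial.transform import Rotation as R
from plant import r, cams, nets
def look(cam, fn=None):
    im=cams.camera(cam)
    if fn: cv2.imwrite('pics/'+fn, im[:,:,::-1])
    return im
def marks(names, cam):
    T=np.array(cams.camera_params(cam)['cam_to_world'])
    for n in names:
        for d in nets.mark_of(n,cam)[:3]:
            p=T@np.r_[d['location'],1]
            print(cam,n,round(d['score'],2),p[:3].round(4))
E
python3 - <<'E'
from h import *
s=r.sense(); print(s)
for c in ('scene','top'):
    look(c,c+'0.png')
    marks(['rack','canister','vent_cap','vent_top','bail_grip','bail_hinge','spice_a','mug'],c)
print(r.sense()['time'])
E
```

```text
pics
{'time': 0.0, 'qpos': array([-1.39317581,  0.53715061, -0.00441709,  1.53886329,  0.00261101,
        1.06729365, -0.07118824]), 'qd': array([ 1.50004568e-03,  2.47612131e-04, -8.30029634e-04,  2.16586324e-03,
       -2.81097028e-05, -1.35823794e-03,  1.09137543e-04]), 'effort': array([-4.56926846e-04, -5.70978463e+01,  9.90708321e-01, -2.51612896e+01,
       -5.61778760e-02,  1.79170584e-02,  1.80104985e-04]), 'ee_pos': array([0.15680265, 0.6301741 , 0.2378532 ]), 'tool_rot': array([-3.13988954e+00,  1.46158715e-04,  2.89784275e+00]), 'ft_force': array([-0.75948644,  0.0726945 , -0.71902077]), 'ft_torque': array([-0.04050189, -0.00466774,  0.01863932]), 'grasp_force': 0.0, 'width': 0.08818474848999906}
scene rack 0.82 [ 6.138e-01 -2.060e-02  4.000e-04]
scene canister 0.82 [ 0.6679 -0.0201  0.0526]
scene canister 0.26 [ 0.6072 -0.0181  0.1325]
scene vent_cap 0.39 [ 0.5955 -0.0146  0.1567]
scene vent_top 0.53 [ 0.5809 -0.0201  0.1761]
scene bail_grip 0.67 [0.5706 0.016  0.186 ]
scene bail_hinge 0.75 [ 0.6065 -0.0196  0.1338]
scene spice_a 0.94 [0.657  0.0622 0.3536]
scene spice_a 0.74 [ 0.6523 -0.0869  0.3558]
top rack 0.74 [ 0.6111 -0.0144 -0.0011]
top canister 0.69 [ 0.6617 -0.0097  0.0496]
top vent_cap 0.65 [ 0.665  -0.0088  0.0529]
top vent_cap 0.53 [ 0.5899 -0.0151  0.1559]
top vent_top 0.6 [ 0.5798 -0.0127  0.1749]
top vent_top 0.49 [ 0.6664 -0.0129  0.0502]
top bail_grip 0.62 [0.5713 0.0185 0.1835]
top bail_hinge 0.66 [ 0.607  -0.0187  0.1433]
top spice_a 0.7 [ 0.5924 -0.0169  0.159 ]
top spice_a 0.65 [0.6499 0.066  0.3536]
top spice_a 0.65 [ 0.656  -0.0829  0.3552]
top mug 0.89 [ 0.5946 -0.2464 -0.0023]
0.9
```

View pics/scene0.png

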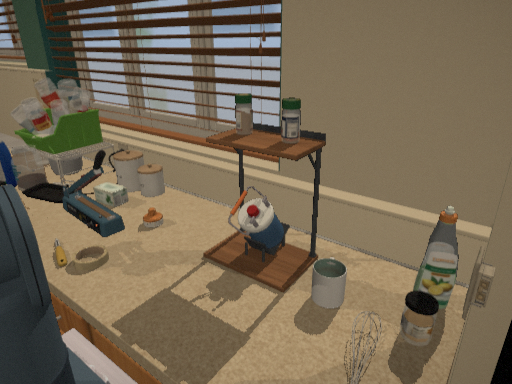

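View pics/top0.png

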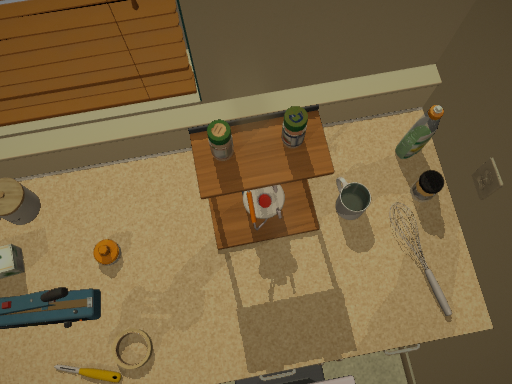

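The scene view shows the rack with the canister leaning towards the robot: red button at about (253,210), orange bail sleeve at (238,203), mug at (329,283) and jars on the upper board at (244,113) and (290,118). In the top view, the button is at (265,200), the sleeve at (252,210), the rack's front corners at (218,248) and (317,230), and the bail is on the +y (left) side.

```bash
cat >> h.py <<'E'
def pix2plane(cam,u,v,z):
    P=cams.camera_params(cam);T=np.array(P['cam_to_world'])
    d=T[:3,:3]@[(u-P['cx'])/P['fx'],(v-P['cy'])/P['fy'],1]; o=T[:3,3]
    return o+d*(z-o[2])/d[2]
E
python3 - <<'E'
from h import *
for pts,z in ((((218,248),(317,230)),.02),(((200,194),(332,173)),.355)):
    a,b=[pix2plane('top',*p,z) for p in pts]; d=a-b; print(a.round(3),b.round(3),'yaw',np.degrees(np.arctan2(-d[0],d[1])))
look('top'); look('scene')
for c in ('top','scene'):
    for n in ('vent_cap','bail_grip'):
        for d in nets.trace(n,c)[:2]:
            m=d['pixels'].astype(np.uint8); ys,xs=np.nonzero(m)
            print(c,n,round(d['score'],2),m.sum(),xs.mean().round(1),ys.mean().round(1),cv2.minAreaRect(np.c_[xs,ys].astype(np.float32)))
P=cams.camera_params('top');print(P['fx'],np.array(P['cam_to_world']).round(3))
E
```

```text
[0.523 0.122 0.02 ] [ 0.522 -0.146  0.02 ] yaw -0.24935137381419112
[0.57  0.124 0.355] [ 0.564 -0.149  0.355] yaw -1.2670384019529843
top vent_cap 0.56 135 264.7 200.4 ((264.5, 200.5), (13.0, 11.0), 90.0)
top bail_grip 0.64 191 252.3 208.9 ((253.00003051757812, 209.50001525878906), (37.56594467163086, 12.074767112731934), 63.43495178222656)
scene bail_grip 0.79 172 239.6 201.1 ((241.79624938964844, 199.44943237304688), (13.923928260803223, 38.59992218017578), 53.746158599853516)
491.4612247848729 [[-0.184 -0.938  0.295  0.259]
 [-0.983  0.178 -0.047  0.062]
 [-0.008 -0.299 -0.954  1.304]
 [ 0.     0.     0.     1.   ]]
```

```bash
cat >> h.py <<'E'
O=np.array([.6648,-.0162,.054]); RC=R.from_euler('y',-35,degrees=True)
def now():
    s=r.sense(); return s['ee_pos'],R.from_euler('xyz',s['tool_rot'])
def state():
    s=r.sense(); p,q=now()
    print('t',round(s['time'],2),'can',((RC.inv().apply(p-O))*1000).round(1),'F_can',RC.inv().apply(s['ft_force']).round(2),'w',round(s['width'],4),'tilt',(RC.inv()*q*R.from_euler('y',180,degrees=True)).as_rotvec(True).round(1))
def to(can, roll=0):   # TCP target in canister frame (mm); roll: tool tilt about canister x
    p,q=now(); t=O+RC.apply(np.array(can)/1000); Rt=RC*R.from_euler('x',roll,degrees=True)*R.from_euler('y',180,degrees=True)
    print('to',can,t.round(3),'rot',(q.inv()*Rt).as_rotvec().round(3),'shift',q.inv().apply(t-p).round(4))
E
python3 - <<'E'
from h import *
to([0,0,230]); to([0,0,260]); state()
E
```

```text
to [0, 0, 230] [ 0.533 -0.016  0.242] rot [-0.074 -0.608 -0.236] shift [-0.521  -0.5371 -0.0037]
to [0, 0, 260] [ 0.516 -0.016  0.267] rot [-0.074 -0.608 -0.236] shift [-0.5043 -0.5413 -0.0283]
t 1.2 can [-310.1  647.   442.6] F_can [-0.93 -0.05 -0.84] w 0.0884 tilt [ -4.3  34.8 -13.5]
```

>>> drive_tool(commands=[[-0.07,-0.6,-0.23,-0.22,-0.24,-0.06,0],[-0.07,-0.6,-0.23,-0.22,-0.24,-0.06,0],[-0.07,-0.6,-0.23,-0.22,-0.24,-0.06,0],[-0.07,-0.6,-0.23,-0.22,-0.24,-0.06,0],[-0.07,-0.6,-0.23,-0.22,-0.24,-0.06,0],[-0.07,-0.6,-0.23,-0.22,-0.24,-0.06,0],[-0.07,-0.6,-0.23,-0.22,-0.24,-0.06,0],[-0.07,-0.6,-0.23,-0.22,-0.24,-0.06,0]])

```text
time: 1.87
ee_pos: [0.3124, 0.343, 0.2986]
tool_rot: [-3.139, 0.603, 3.138]
ft_force: [0.8, -0.8, 1.1]
width: 0.037
grasp_force: 0.0
```

```bash
python3 -c "
from h import *
to([0,0,240]); state()"
```

```text
to [0, 0, 240] [ 0.527 -0.016  0.251] rot [-0.005 -0.008 -0.003] shift [-0.1507 -0.3581  0.1629]
t 1.87 can [-148.3  359.2  402.5] F_can [ 1.34 -0.77  0.45] w 0.037 tilt [-0.3  0.5 -0.2]
```

>>> drive_tool(commands=[[0,0,0,-0.14,-0.33,0.14,0],[0,0,0,-0.14,-0.33,0.14,0],[0,0,0,-0.14,-0.33,0.14,0],[0,0,0,-0.14,-0.33,0.14,0],[0,0,0,-0.14,-0.33,0.14,0],[0,0,0,-0.14,-0.33,0.14,0],[0,0,0,-0.14,-0.33,0.14,0],[0,0,0,-0.14,-0.33,0.14,0]])

```text
time: 2.53
ee_pos: [0.4143, 0.1749, 0.2815]
tool_rot: [-3.141, 0.602, 3.135]
ft_force: [1.3, -0.8, -0.1]
width: 0.0001
grasp_force: 0.0
```

```bash
python3 -c "
from h import *
to([0,0,180]); state()"
```

```text
to [0, 0, 180] [ 0.562 -0.016  0.201] rot [-0.004 -0.009 -0.005] shift [-0.0771 -0.1901  0.1501]
t 2.53 can [-74.7 191.1 330.1] F_can [ 0.99 -0.77 -0.83] w 0.0001 tilt [-0.2  0.5 -0.3]
```

>>> drive_tool(commands=[[0,-0.01,0,-0.077,-0.19,0.1,0],[0,-0.01,0,-0.077,-0.19,0.1,0],[0,-0.01,0,-0.077,-0.19,0.1,0],[0,-0.01,0,-0.077,-0.19,0.1,0],[0,-0.01,0,-0.077,-0.19,0.1,0],[0,-0.01,0,-0.077,-0.19,0.1,0],[0,-0.01,0,-0.077,-0.19,0.1,0],[0,-0.01,0,-0.077,-0.19,0.1,0]])

```text
time: 3.2
ee_pos: [0.5137, 0.0135, 0.2471]
tool_rot: [-3.13, 0.607, 3.137]
ft_force: [-0.3, 0.5, -0.0]
width: 0.0004
grasp_force: 0.0
```

```bash
python3 - <<'E'
from h import *
to([0,0,180]); state()
a=look('scene'); b=look('top')
c=np.hstack([cv2.resize(a[140:290,170:320],(400,400),interpolation=2),cv2.resize(b[130:280,190:340],(400,400),interpolation=2)])
cv2.imwrite('pics/pre.png',c[:,:,::-1])
for c in('scene','top'): marks(['vent_top','bail_grip'],c)
E
```

```text
to [0, 0, 180] [ 0.562 -0.016  0.201] rot [-0.014 -0.004 -0.004] shift [-0.0134 -0.0288  0.0652]
t 3.2 can [-13.   29.7 244.9] F_can [-0.26  0.51  0.17] w 0.0004 tilt [-0.8  0.2 -0.2]
scene vent_top 0.62 [ 0.579  -0.0184  0.1735]
scene bail_grip 0.69 [0.5728 0.0153 0.1857]
top vent_top 0.66 [ 0.58   -0.0121  0.1744]
top bail_grip 0.48 [0.5698 0.0201 0.1839]
```

View pics/pre.png

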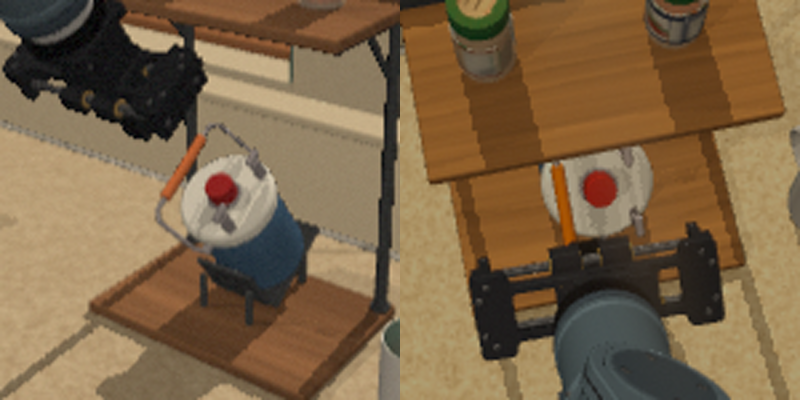

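The fingers are above the canister, and the view of the button is clear (scene crop (221,188), top crop (600,188)). The bail leans to +y at about 0.2 rad.

>>> drive_tool(commands=[[-0.01,0,0,-0.013,-0.03,0.03,0],[-0.01,0,0,-0.013,-0.03,0.05,0],[-0.01,0,0,-0.013,-0.03,0.07,0],[-0.01,0,0,-0.013,-0.03,0.08,0],[-0.01,0,0,-0.013,-0.03,0.085,0],[-0.01,0,0,-0.013,-0.03,0.085,0],[-0.01,0,0,-0.013,-0.03,0.085,0]])

```text
time: 4.08
ee_pos: [0.5714, -0.0113, 0.1847]
tool_rot: [-3.141, 0.606, -3.137]
ft_force: [0.2, 0.0, -0.3]
width: 0.0002
grasp_force: 0.0
```

```bash
python3 -c "
from h import *
to([0,-1,150]); state()"
```

```text
to [0, -1, 150] [ 0.579 -0.017  0.177] rot [ 0.002 -0.005  0.004] shift [-0.0015 -0.0059  0.0106]
t 4.08 can [ -1.5   4.9 160.7] F_can [ 0.01  0.03 -0.35] w 0.0002 tilt [0.1 0.3 0.2]
```

>>> drive_tool(commands=[[0,0,0,-0.001,-0.006,0.005,0],[0,0,0,-0.001,-0.006,0.011,0],[0,0,0,-0.001,-0.006,0.011,0],[0,0,0,-0.001,-0.006,0.011,0]])

```text
time: 4.42
ee_pos: [0.5787, -0.0188, 0.1774]
tool_rot: [-3.14, 0.607, -3.139]
ft_force: [-0.6, -0.3, -0.3]
width: 0.0008
grasp_force: 0.0
```

```bash
python3 -c "
from h import *
state()"
```

```text
t 4.42 can [  0.3  -2.6 150.5] F_can [-0.7  -0.31  0.1 ] w 0.0008 tilt [-0.   0.2  0.1]
```

>>> drive_tool(commands=[[0,0,0,0,0,0.002,0],[0,0,0,0,0,0.003,0],[0,0,0,0,0,0.003,0]])

```text
time: 4.67
ee_pos: [0.5807, -0.0197, 0.1744]
tool_rot: [-3.14, 0.607, -3.141]
ft_force: [-0.4, -0.1, 0.4]
width: 0.0002
grasp_force: 0.0
```

```bash
python3 -c "
from h import *
state()"
```

```text
t 4.67 can [  0.2  -3.5 146.9] F_can [-0.07 -0.08  0.52] w 0.0002 tilt [-0.   0.2  0. ]
```

>>> drive_tool(commands=[[0,0,0,0,0.002,0.001,0],[0,0,0,0,0.002,0.002,0],[0,0,0,0,0.002,0.002,0]])

```text
time: 4.92
ee_pos: [0.5819, -0.0177, 0.1725]
tool_rot: [-3.141, 0.607, -3.141]
ft_force: [0.1, 0.3, 0.1]
width: 0.0006
grasp_force: 0.2
```

```bash
python3 -c "
from h import *
state()"
```

```text
t 4.92 can [ 1.000e-01 -1.500e+00  1.446e+02] F_can [0.15 0.28 0.07] w 0.0006 tilt [-0.   0.2  0. ]
```

>>> drive_tool(commands=[[0,0,0,0,0,0.001,0],[0,0,0,0,0,0.002,0],[0,0,0,0,0,0.002,0]])

```text
time: 5.17
ee_pos: [0.583, -0.0177, 0.1709]
tool_rot: [-3.141, 0.607, -3.141]
ft_force: [-2.0, 1.2, 3.7]
width: 0.0003
grasp_force: 2.2
```

```bash
python3 -c "
from h import *
state()"
```

```text
t 5.17 can [  0.   -1.5 142.7] F_can [0.43 1.15 4.16] w 0.0003 tilt [-0.   0.2  0. ]
```

>>> drive_tool(commands=[[0,0,0,0,0,0.001,0],[0,0,0,0,0,0.002,0],[0,0,0,0,0,0.002,0]])

```text
time: 5.42
ee_pos: [0.5842, -0.0177, 0.1693]
tool_rot: [-3.141, 0.607, -3.141]
ft_force: [-4.7, 1.2, 6.4]
width: 0.0007
grasp_force: 3.5
```

```bash
python3 -c "
from h import *
state()"
```

```text
t 5.42 can [ 1.000e-01 -1.500e+00  1.407e+02] F_can [-0.19  1.25  7.89] w 0.0007 tilt [-0.   0.2  0. ]
```

The force rises from about 0 to 4–8 N only 2–4 mm below the button's top, so the stop is released. I'll push the button through to its hard end, then feel it again.

>>> drive_tool(commands=[[0,0,0,0,0,0.003,0],[0,0,0,0,0,0.006,0],[0,0,0,0,0,0.008,0],[0,0,0,0,0,0.008,0]])

```text
time: 5.75
ee_pos: [0.5888, -0.0176, 0.1626]
tool_rot: [-3.141, 0.607, -3.141]
ft_force: [-4.5, -0.3, 7.0]
width: 0.0003
grasp_force: 3.7
```

```bash
python3 -c "
from h import *
state()"
```

```text
t 5.75 can [ 1.000e-01 -1.400e+00  1.326e+02] F_can [ 0.34 -0.28  8.35] w 0.0003 tilt [-0.   0.2  0. ]
```

>>> drive_tool(commands=[[0,0,0,0,0,0.002,0],[0,0,0,0,0,0.004,0],[0,0,0,0,0,0.004,0]])

```text
time: 6.0
ee_pos: [0.5907, -0.0176, 0.1599]
tool_rot: [-3.14, 0.608, -3.14]
ft_force: [-15.3, 0.2, 19.6]
width: 0.0003
grasp_force: 12.4
```

```bash
python3 -c "
from h import *
state()"
```

```text
t 6.0 can [ 1.000e-01 -1.400e+00  1.293e+02] F_can [-1.34  0.19 24.82] w 0.0003 tilt [-0.   0.2  0.1]
```

Hard end reached at 129 mm with 25 N. Next I'll let go and feel it again.

>>> drive_tool(commands=[[0,0,0,0,0,-0.008,0],[0,0,0,0,0,-0.016,0],[0,0,0,0,0,-0.024,0],[0,0,0,0,0,-0.024,0],[0,0,0,0,0,-0.018,0],[0,0,0,0,0,-0.014,0],[0,0,0,0,0,-0.011,0],[0,0,0,0,0,-0.011,0]])

```text
time: 6.67
ee_pos: [0.5849, -0.0181, 0.1676]
tool_rot: [-3.141, 0.606, 3.141]
ft_force: [-0.5, -0.6, -0.5]
width: 0.0003
grasp_force: 0.3
```

```bash
python3 -c "
from h import *
state()"
```

```text
t 6.67 can [ -0.3  -1.9 138.9] F_can [-0.66 -0.6  -0.15] w 0.0003 tilt [-0.   0.3 -0. ]
```

>>> drive_tool(commands=[[0,0,0,0,0,0.002,0],[0,0,0,0,0,0.003,0],[0,0,0,0,0,0.003,0],[0,0,0,0,0,0.003,0]])

```text
time: 7.0
ee_pos: [0.5862, -0.018, 0.1658]
tool_rot: [-3.141, 0.607, -3.141]
ft_force: [-0.2, 0.6, -0.4]
width: 0.0009
grasp_force: 0.3
```

```bash
python3 -c "
from h import *
state()"
```

```text
t 7.0 can [ -0.2  -1.8 136.6] F_can [-0.37  0.59 -0.17] w 0.0009 tilt [-0.1  0.2  0. ]
```

At 8 mm depth there's no force, so the stop is now locked deep. Next is the bail: retreat, then come down on its +y side.

>>> drive_tool(commands=[[0,0,0,0,0,-0.03,0],[0,0,0,0,0,-0.06,0],[0,0,0,0,0.03,-0.065,0],[0,0,0,0,0.07,-0.065,0],[0,0,0,0,0.08,-0.06,0],[0,0,0,0,0.08,-0.06,0],[0,0,0,0,0.08,-0.06,0]])

```text
time: 7.58
ee_pos: [0.552, 0.0625, 0.2151]
tool_rot: [-3.14, 0.607, -3.14]
ft_force: [-0.0, -1.1, -0.3]
width: 0.0005
grasp_force: 0.0
```

```bash
python3 - <<'E'
from h import *
state(); to([0,75,153])
a=look('scene'); b=look('top')
c=np.hstack([cv2.resize(a[140:290,170:320],(400,400),interpolation=2),cv2.resize(b[130:280,190:340],(400,400),interpolation=2)])
cv2.imwrite('pics/b.png',c[:,:,::-1])
E
```

```text
t 7.58 can [ -0.   78.7 196.6] F_can [-0.2  -1.1  -0.25] w 0.0005 tilt [-0.   0.2  0.1]
to [0, 75, 153] [0.577 0.059 0.179] rot [-0.    -0.004  0.002] shift [-0.0002 -0.0037  0.0436]
```

View pics/b.png

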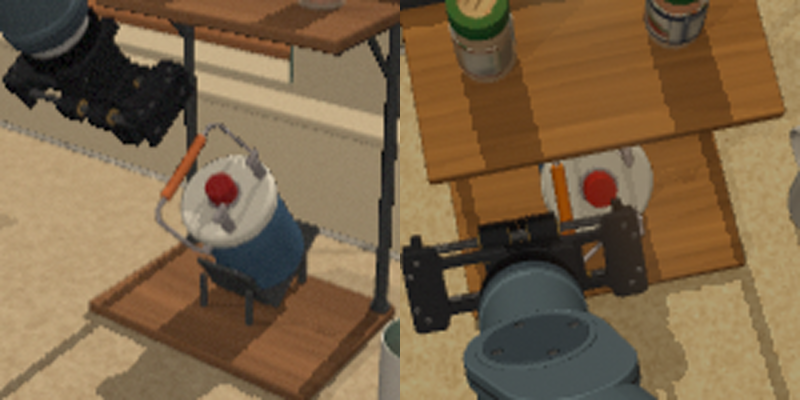

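The bail is still at about 0.2 rad (sleeve at scene crop (183,167)), and the fingers are on its +y side.

>>> drive_tool(commands=[[0,0,0,0,-0.003,0.02,0],[0,0,0,0,-0.003,0.04,0],[0,0,0,0,-0.003,0.044,0],[0,0,0,0,-0.01,0.044,0],[0,0,0,0,-0.015,0.044,0],[0,0,0,0,-0.015,0.044,0]])

```text
time: 8.18
ee_pos: [0.577, 0.0449, 0.1795]
tool_rot: [-3.139, 0.607, 3.14]
ft_force: [-0.1, -0.1, 0.4]
width: 0.0006
grasp_force: 0.0
```

```bash
python3 - <<'E'
from h import *
state(); to([0,35,161])
E
```

```text
t 8.18 can [1.000e-01 6.110e+01 1.531e+02] F_can [ 0.13 -0.11  0.41] w 0.0006 tilt [-0.2  0.2 -0.1]
to [0, 35, 161] [0.572 0.019 0.186] rot [-0.003 -0.004 -0.001] shift [ 0.0001 -0.0261 -0.0078]
```

Push along the arc to roughly upright, with small rows.

>>> drive_tool(commands=[[0,0,0,0,-0.004,0,0],[0,0,0,0,-0.009,-0.002,0],[0,0,0,0,-0.015,-0.005,0],[0,0,0,0,-0.021,-0.007,0],[0,0,0,0,-0.026,-0.008,0],[0,0,0,0,-0.032,-0.009,0],[0,0,0,0,-0.038,-0.009,0],[0,0,0,0,-0.038,-0.009,0]])

```text
time: 8.85
ee_pos: [0.5721, 0.0068, 0.1864]
tool_rot: [-3.139, 0.607, 3.14]
ft_force: [-0.3, 0.5, 0.1]
width: 0.0004
grasp_force: 0.0
```

```bash
python3 - <<'E'
from h import *
state(); to([0,11.7,161]);to([0,.2,158]);to([0,-18,150])
look('scene');look('top')
for c in('scene','top'): marks(['bail_grip'],c)
E
```

```text
t 8.85 can [ -0.   23.  161.6] F_can [-0.19  0.49  0.22] w 0.0004 tilt [-0.2  0.2 -0.1]
to [0, 11.7, 161] [ 0.572 -0.005  0.186] rot [-0.004 -0.004 -0.001] shift [-0.     -0.0113  0.0006]
to [0, 0.2, 158] [ 0.574 -0.016  0.183] rot [-0.004 -0.004 -0.001] shift [-0.     -0.0228  0.0037]
to [0, -18, 150] [ 0.579 -0.034  0.177] rot [-0.004 -0.004 -0.001] shift [-0.0001 -0.041   0.0117]
scene bail_grip 0.39 [ 0.566  -0.0128  0.1951]
top bail_grip 0.58 [ 0.5668 -0.0124  0.1936]
top bail_grip 0.4 [ 0.5896 -0.0156  0.1577]
```

The bail followed and is now about upright. Carry on past the catch.

>>> drive_tool(commands=[[0,0,0,0,-0.006,0,0],[0,0,0,0,-0.012,0.001,0],[0,0,0,0,-0.018,0.002,0],[0,0,0,0,-0.024,0.004,0],[0,0,0,0,-0.03,0.006,0],[0,0,0,0,-0.035,0.008,0],[0,0,0,0,-0.04,0.0105,0],[0,0,0,0,-0.043,0.0115,0]])

```text
time: 9.72
ee_pos: [0.5784, -0.0272, 0.1775]
tool_rot: [3.133, 0.607, -3.134]
ft_force: [-16.0, 18.8, 20.1]
width: 0.0002
grasp_force: 12.6
```

```bash
python3 - <<'E'
from h import *
state(); to([0,-24,150])
look('scene');look('top')
for c in('scene','top'): marks(['bail_grip'],c)
E
```

```text
t 9.72 can [ 1.000e-01 -1.100e+01  1.507e+02] F_can [-1.62 18.82 25.63] w 0.0002 tilt [0.7 0.2 0.3]
to [0, -24, 150] [ 0.579 -0.04   0.177] rot [ 0.012 -0.004  0.006] shift [ 0.0001 -0.013   0.0005]
scene bail_grip 0.71 [ 0.6702 -0.0186  0.0549]
scene bail_grip 0.67 [ 0.5701 -0.0509  0.1879]
top bail_grip 0.61 [ 0.6124 -0.0132 -0.0033]
top bail_grip 0.5 [ 0.6638 -0.0095  0.0494]
```

```bash
python3 - <<'E'
from h import *
state()
a=look('scene'); b=look('top')
c=np.hstack([cv2.resize(a[150:250,190:290],(400,400),interpolation=2),cv2.resize(b[140:240,215:315],(400,400),interpolation=2)])
cv2.imwrite('pics/c.png',c[:,:,::-1])
E
```

```text
t 9.92 can [ 1.00e-01 -1.09e+01  1.51e+02] F_can [-1.28 13.43 21.31] w 0.0006 tilt [0.6 0.2 0.4]
```

View pics/c.png

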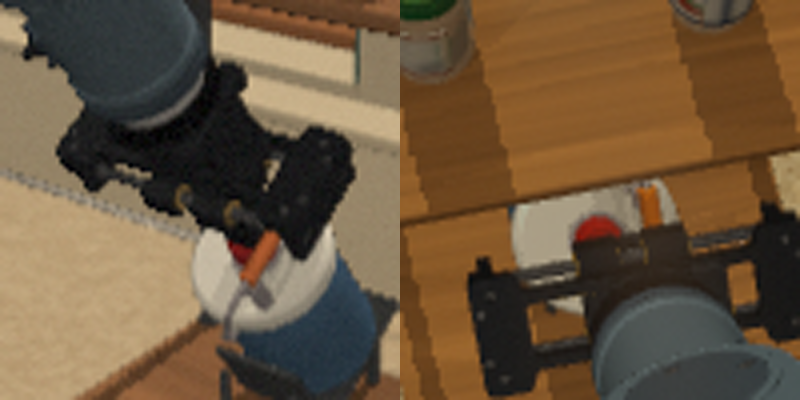

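>>> drive_tool(commands=[[0,0,0,0,0.01,0,0],[0,0,0,0,0.02,-0.005,0],[0,0,0,0,0.025,-0.02,0],[0,0,0,0,0.025,-0.05,0],[0,0,0,0.02,0.04,-0.08,0],[0,0,0,0.03,0.07,-0.09,0],[0,0,0,0.03,0.09,-0.09,0],[0,0,0,0.03,0.09,-0.09,0]])

```text
time: 10.68
ee_pos: [0.5027, 0.0591, 0.2349]
tool_rot: [-3.141, 0.609, -3.137]
ft_force: [0.1, -0.0, 0.1]
width: 0.0005
grasp_force: 0.0
```

```bash
python3 - <<'E'
from h import *
state()
a=look('scene'); b=look('top')
c=np.hstack([cv2.resize(a[150:250,190:290],(400,400),interpolation=2),cv2.resize(b[140:240,215:315],(400,400),interpolation=2)])
cv2.imwrite('pics/d.png',c[:,:,::-1])
for c in('scene','top'):
    marks(['bail_grip','vent_top'],c)
    for d in nets.trace('bail_grip',c)[:2]:
        ys,xs=np.nonzero(d['pixels']); print(c,round(d['score'],2),len(xs),xs.mean().round(1),ys.mean().round(1))
    P=cams.camera_params(c);T=np.linalg.inv(np.array(P['cam_to_world']))
    for th in (42,30,-25,-30,-34,-38):
        t=np.radians(th); w=O+RC.apply([0,.068*np.sin(t),.103+.068*np.cos(t)]); q=T[:3,:3]@w+T[:3,3]
        print(th,(P['fx']*q[0]/q[2]+P['cx']).round(1),(P['fy']*q[1]/q[2]+P['cy']).round(1))
E
```

```text
t 10.68 can [-29.   75.3 241.2] F_can [ 0.16 -0.02 -0.03] w 0.0005 tilt [0.1 0.1 0.2]
scene bail_grip 0.76 [ 0.5692 -0.047   0.1881]
scene vent_top 0.43 [ 0.583  -0.0182  0.1772]
scene 0.5 183 258.5 207.6
scene 0.43 8439 267.6 212.5
42 235.9 202.6
30 238.0 202.0
-25 256.3 207.4
-30 258.3 208.5
-34 259.8 209.4
-38 261.4 210.4
top bail_grip 0.55 [ 0.5707 -0.0465  0.1868]
top vent_top 0.53 [ 0.5798 -0.0135  0.1747]
top 0.65 158 278.8 201.6
42 247.3 206.2
30 252.4 206.4
-25 278.6 202.0
-30 280.6 201.3
-34 282.1 200.6
-38 283.5 200.0
```

View pics/d.png

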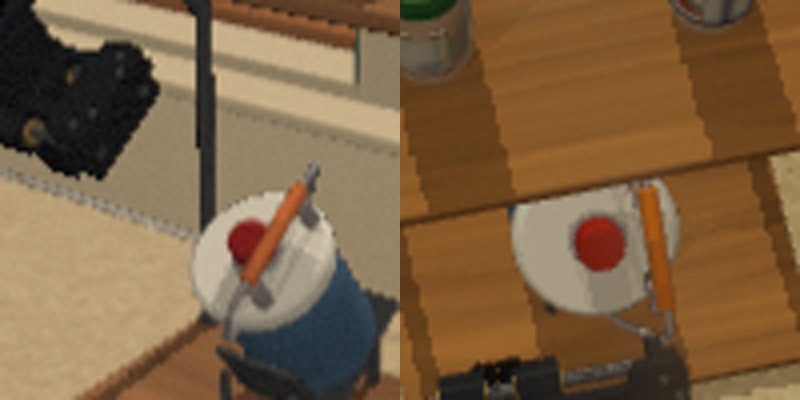

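The sleeve is about 32 mm to the -y side (top crop (655,245), scene crop (275,232)), so the bail is at about 1.2 rad and not yet snapped. The fingertips came down to the height of the post tops (151 mm), which probably blocked them. Pressing the sleeve from above and towards -y will avoid that.

```bash
python3 - <<'E'
from h import *
print('leg foot',pix2plane('scene',315,255,.02),'leg top',pix2plane('scene',317,158,.34))
to([0,-38,200]); to([0,-38,182]); print(r.sense()['qpos'].round(2))
E
```

```text
leg foot [ 0.69712429 -0.15729165  0.02      ] leg top [ 0.6093957  -0.19033053  0.34      ]
to [0, -38, 200] [ 0.55  -0.054  0.218] rot [-0.002 -0.005 -0.001] shift [-0.0301 -0.1093  0.0399]
to [0, -38, 182] [ 0.56  -0.054  0.203] rot [-0.002 -0.005 -0.001] shift [-0.0302 -0.1092  0.0579]
[ 0.46  0.14 -0.81  2.35  1.25  0.3   0.11]
```

>>> drive_tool(commands=[[0,0,0,-0.01,-0.04,0.01,0],[0,0,0,-0.03,-0.08,0.02,0],[0,0,0,-0.03,-0.109,0.035,0],[0,0,0,-0.03,-0.109,0.05,0],[0,0,0,-0.03,-0.109,0.058,0],[0,0,0,-0.03,-0.109,0.058,0],[0,0,0,-0.03,-0.109,0.058,0]])

```text
time: 11.67
ee_pos: [0.5602, -0.0529, 0.2028]
tool_rot: [-3.141, 0.606, -3.142]
ft_force: [0.1, -0.0, 0.3]
width: 0.0005
grasp_force: 0.0
```

```bash
python3 - <<'E'
from h import *
state(); to([0,-40,168]); to([0,-50,161.5])
E
```

```text
t 11.67 can [ -0.3 -36.7 181.9] F_can [ 0.22 -0.04  0.17] w 0.0005 tilt [-0.   0.3  0. ]
to [0, -40, 168] [ 0.568 -0.056  0.192] rot [-0.    -0.005  0.   ] shift [-0.0004 -0.0033  0.0139]
to [0, -50, 161.5] [ 0.572 -0.066  0.186] rot [-0.    -0.005  0.   ] shift [-0.0004 -0.0133  0.0204]
```

>>> drive_tool(commands=[[0,0,0,0,-0.002,0.006,0],[0,0,0,0,-0.003,0.011,0],[0,0,0,0,-0.004,0.013,0],[0,0,0,0,-0.005,0.014,0],[0,0,0,0,-0.007,0.0155,0],[0,0,0,0,-0.007,0.0155,0]])

```text
time: 12.17
ee_pos: [0.5693, -0.0594, 0.1908]
tool_rot: [-3.14, 0.607, -3.14]
ft_force: [0.7, -0.3, -0.9]
width: 0.0004
grasp_force: 0.0
```

```bash
python3 - <<'E'
from h import *
state(); print(r.sense()['ft_torque'])
E
```

```text
t 12.17 can [  0.3 -43.2 166.8] F_can [ 0.05 -0.31 -1.16] w 0.0004 tilt [-0.   0.2  0.1]
[-0.01594006  0.55966925  0.02078636]
```

>>> drive_tool(commands=[[0,0,0,0,-0.002,0.001,0],[0,0,0,0,-0.004,0.0025,0],[0,0,0,0,-0.006,0.004,0],[0,0,0,0,-0.006,0.0045,0]])

```text
time: 12.5
ee_pos: [0.5718, -0.0652, 0.1875]
tool_rot: [-3.141, 0.608, -3.14]
ft_force: [-20.0, 0.0, 26.3]
width: 0.0006
grasp_force: 16.5
```

```bash
python3 - <<'E'
from h import *
state(); print(r.sense()['ft_torque'])
look('scene');look('top')
for c in('scene','top'): marks(['bail_grip'],c)
E
```

```text
t 12.5 can [  0.3 -49.  162.7] F_can [-1.36  0.   33.01] w 0.0006 tilt [0.  0.2 0.1]
[0.25691203 0.9399287  0.20718127]
scene bail_grip 0.41 [ 0.5736 -0.0595  0.1806]
top bail_grip 0.64 [ 0.5746 -0.0561  0.182 ]
```

The tip stopped at 162.7 mm, exactly where the closed sleeve's top should be. Retreat and check.

>>> drive_tool(commands=[[0,0,0,0,0,-0.02,0],[0,0,0,0,0,-0.05,0],[0,0,0,0.02,0,-0.08,0],[0,0,0,0.03,0,-0.09,0],[0,0,0,0.03,0,-0.09,0],[0,0,0,0.03,0,-0.09,0]])

```text
time: 13.2
ee_pos: [0.4924, -0.0716, 0.2426]
tool_rot: [-3.137, 0.603, 3.133]
ft_force: [-0.5, -0.5, -0.0]
width: 0.0007
grasp_force: 0.0
```

```bash
python3 - <<'E'
from h import *
state()
a=look('scene'); b=look('top')
c=np.hstack([cv2.resize(a[80:310,190:420],(400,400),interpolation=2),cv2.resize(b[140:240,215:315],(400,400),interpolation=2)])
cv2.imwrite('pics/e.png',c[:,:,::-1])
for c in('scene','top'): marks(['bail_grip'],c)
E
```

```text
t 13.2 can [-33.  -55.4 253.4] F_can [-0.41 -0.54  0.27] w 0.0007 tilt [-0.6  0.4 -0.4]
scene bail_grip 0.72 [ 0.5737 -0.0623  0.1799]
scene bail_grip 0.15 [ 0.5914 -0.0146  0.1578]
top bail_grip 0.78 [ 0.5766 -0.0574  0.1822]
```

View pics/e.png

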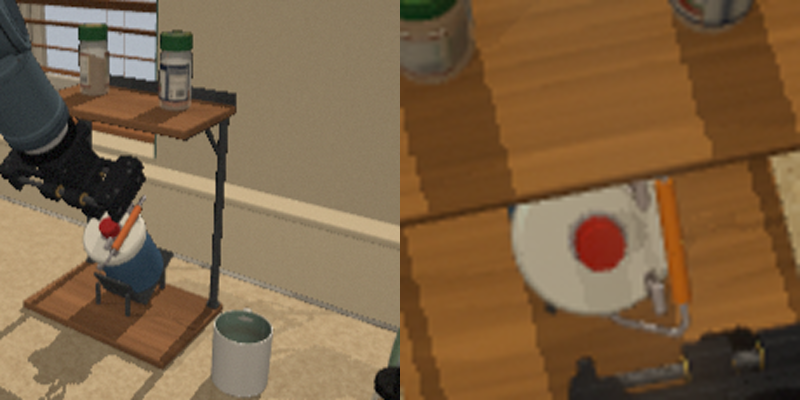

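The sleeve is now fully over on the -y side (top crop (672,245), about 43 mm off centre), which means closed. Jars and mug are standing. I'll feel the stop once more before handing in, well under 13 mm.

```bash
python3 - <<'E'
from h import *
to([0,0,200]);to([0,0,152])
E
```

```text
to [0, 0, 200] [ 0.55  -0.016  0.218] rot [ 0.    -0.003  0.001] shift [-0.0289  0.049   0.0521]
to [0, 0, 152] [ 0.578 -0.016  0.179] rot [ 0.    -0.003  0.001] shift [-0.029   0.049   0.1001]
```

>>> drive_tool(commands=[[0,0,0,-0.015,0.03,0.02,0],[0,0,0,-0.029,0.05,0.04,0],[0,0,0,-0.029,0.05,0.055,0],[0,0,0,-0.029,0.05,0.075,0],[0,0,0,-0.029,0.05,0.09,0],[0,0,0,-0.029,0.05,0.098,0],[0,0,0,-0.029,0.05,0.098,0]])

```text
time: 13.98
ee_pos: [0.5772, -0.0111, 0.1767]
tool_rot: [3.139, 0.604, -3.135]
ft_force: [-0.6, 0.3, 0.4]
width: 0.0006
grasp_force: 0.0
```

```bash
python3 - <<'E'
from h import *
state();to([0,0,139])
E
```

```text
t 13.98 can [ -1.4   5.1 150.8] F_can [-0.25  0.35  0.63] w 0.0006 tilt [0.3 0.4 0.3]
to [0, 0, 139] [ 0.585 -0.016  0.168] rot [ 0.006 -0.006  0.005] shift [-0.0014 -0.0051  0.0117]
```

>>> drive_tool(commands=[[0,0,0,-0.001,-0.004,0.005,0],[0,0,0,-0.001,-0.004,0.009,0],[0,0,0,-0.001,-0.004,0.011,0],[0,0,0,-0.001,-0.004,0.011,0]])

```text
time: 14.32
ee_pos: [0.5827, -0.0204, 0.1717]
tool_rot: [-3.14, 0.607, 3.141]
ft_force: [-0.2, 0.2, 0.8]
width: 0.0009
grasp_force: 0.2
```

```bash
python3 - <<'E'
from h import *
state();to([0,0,134])
E
```

```text
t 14.32 can [  0.3  -4.2 143.5] F_can [0.32 0.2  0.78] w 0.0009 tilt [-0.1  0.2 -0. ]
to [0, 0, 134] [ 0.588 -0.016  0.164] rot [-0.001 -0.003 -0.   ] shift [0.0003 0.0042 0.0095]
```

>>> drive_tool(commands=[[0,0,0,0,0.003,0.003,0],[0,0,0,0,0.003,0.005,0],[0,0,0,0,0.003,0.005,0],[0,0,0,0,0.003,0.005,0]])

```text
time: 14.65
ee_pos: [0.5857, -0.0171, 0.1674]
tool_rot: [-3.14, 0.607, -3.142]
ft_force: [-0.2, 0.5, 0.8]
width: 0.0004
grasp_force: 0.3
```

```bash
python3 - <<'E'
from h import *
state();to([0,0,134])
E
```

```text
t 14.65 can [  0.3  -0.9 138.3] F_can [0.34 0.54 0.75] w 0.0004 tilt [-0.1  0.2  0. ]
to [0, 0, 134] [ 0.588 -0.016  0.164] rot [-0.001 -0.004  0.   ] shift [0.0003 0.0009 0.0043]
```

>>> drive_tool(commands=[[0,0,0,0,0,0.002,0],[0,0,0,0,0,0.003,0],[0,0,0,0,0,0.003,0],[0,0,0,0,0,0.003,0]])

```text
time: 14.98
ee_pos: [0.5874, -0.0171, 0.165]
tool_rot: [-3.14, 0.607, -3.141]
ft_force: [-3.6, -0.6, 6.4]
width: 0.0002
grasp_force: 3.4
```

```bash
python3 - <<'E'
from h import *
state();to([0,0,134])
E
```

```text
t 14.98 can [  0.3  -0.9 135.3] F_can [ 0.68 -0.63  7.29] w 0.0002 tilt [-0.1  0.2  0. ]
to [0, 0, 134] [ 0.588 -0.016  0.164] rot [-0.001 -0.003  0.   ] shift [0.0003 0.0009 0.0013]
```

The stop is met about 10 mm down, so it's locked deep. Retreat and hand in.

>>> drive_tool(commands=[[0,0,0,0,0,-0.02,0],[0,0,0,0,0,-0.05,0],[0,0,0,0.01,0,-0.08,0],[0,0,0,0.02,0,-0.09,0],[0,0,0,0.02,0,-0.09,0],[0,0,0,0.02,0,-0.09,0],[0,0,0,0.02,0,-0.09,0]])

```text
time: 15.57
ee_pos: [0.5201, -0.0172, 0.2272]
tool_rot: [-3.141, 0.607, 3.141]
ft_force: [0.1, 0.7, -0.5]
width: 0.0003
grasp_force: 0.0
```

```bash
python3 - <<'E'
from h import *
state(); look('scene'); look('top')
for c in('scene','top'): marks(['bail_grip'],c)
print(r.finish_job())
E
```

```text
t 15.57 can [-19.2  -1.  224.9] F_can [-0.19  0.71 -0.43] w 0.0003 tilt [-0.1  0.2 -0. ]
scene bail_grip 0.58 [ 0.5746 -0.0618  0.1808]
top bail_grip 0.73 [ 0.5761 -0.0583  0.1824]
the job is handed in; nothing more can be done
None
```

I handed the job in at about 16 s: the vent stop was released, so I clicked it and then felt it locked about 10 mm down; the bail is closed past its catch, the jars and mug still stand, and the arm is clear.

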